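Shut the parts door and bar it

TASK

Lower the raised steel door of the parts box gently shut by its pull handle, without letting it slam. Then pick up the longer of the two steel bars and lay it, grip block up and roughly centred, across the two chrome hooks beside the door so that it lies flat in both hooks; set it down, do not drop it in. Leave the shorter bar and everything else where they are.

Things in the scene. Friction and masses are not known exactly. Their poses are not given: they have to be found in the camera images.
- parts_box: Open-topped steel box fixed to the shelf, 140 mm (its x) by 120 mm (its y), 55 mm high, holding circuit boards. Origin at the centre of its underside, x away from the robot at yaw 0, y to the left, z up. A chrome hook, 12 mm thick in y, stands on each side of it at y = +75 and -75 mm.
- bar_seat (a point): Midway between the flat seats of the two hooks, 67 mm above the box origin, same axes as the box. The underside centre of the laid bar belongs here, the bar lying along y. Each seat lies between two lips that lean outward: the slot is 32 mm wide (x) at the seat, 38 mm at the lip tops, 16 mm above the seat (rolled edges to 20 mm).
- door_hinge (a point): Middle of the door's hinge line, which runs along the box's y on the far rim: 70 mm in x and 55 mm in z from the box origin, same axes as the box.
- door (a joint): Angle of the steel door (140 x 118 mm, 6 mm thick, 0.35 kg): 0 = shut, flat on the box rim, its top 61 mm above the shelf; 1.57 = upright; 1.9 = leaning back on its limit. Hinge friction keeps it in place near upright; from about 1.35 down it falls shut unless held.
- door_handle (a point): Middle of the round pull bar (10 mm diameter, 76 mm long, along the box's y) of the door's D-shaped handle, in the plane of the door, 45 mm beyond its free edge; 185 mm from the hinge line and 3 mm off it along the door's outer normal (up when shut). Topmost with the door upright; with the door shut 58 mm above the shelf, 45 mm in front of the box.
- long_bar: The bar to lay: flat steel bar 200 mm long (its y), 24 mm wide (its x), 10 mm thick, 0.25 to 0.5 kg, with a grip block on its middle, 50 mm long (y), 16 mm wide (x), its top 41 mm above the bar's underside. Origin at the centre of the underside, z up through the block. Its two ends are alike.
- short_bar: Another such bar with the same grip block, but only 120 mm long: too short for the hooks. Leave alone.
- terminal_strip: Green plastic terminal strip, 120 x 28 x 26 mm, loose. Origin at the centre of its underside. Leave alone.
- sensor_housing: Black plastic optical sensor housing, 45 x 75 x 40 mm, loose. Origin at the centre of its underside. Leave alone.
- bracket: Steel L-shaped mounting bracket, 50 x 90 mm foot, 50 mm high, loose. Origin at the centre of its foot's underside. Leave alone.
- varistor: White ceramic disc varistor, 64 mm diameter, 23 mm high, loose. Origin at the centre of its underside. Leave alone.
- screwdriver: Screwdriver, 190 mm long, lying on the shelf along its x. Leave alone.
Things that resemble listed ones, but are neither listed nor needed, are in the scene too. What is shaped like the long_bar but brown or red is not meant.

How it is judged (in metres and radians):
On the way, in this order (a step that is already met when the one before it is completed fails the run):
1. the door is shut on its stop (value of joint door below 0.04 rad), for 0.2 s.
2. the long bar lies in both hooks across the shut door (x of long_bar in the frame of bar_seat between -0.006 and 0.006 m and y of long_bar in the frame of bar_seat between -0.015 and 0.015 m and z of long_bar in the frame of bar_seat between -0.003 and 0.004 m and angle between the y axis of long_bar and the y axis of parts_box, either way round below 0.07 rad and angle between long_bar's own z axis and vertical below 0.04 rad and value of joint door below 0.04 rad), for 0.2 s.
At the end, for the whole second after the job is handed in: The door is shut (angle under 0.04 rad) and the long bar lies at rest, block up and level (within 0.04 rad), in both hooks: its underside centre within 6 mm across and 15 mm along the hooks, and -3 to +4 mm in height, of the seat point, and in line with the box's y within 0.07 rad (all of step 2 and linear speed of long_bar below 0.02 m/s); the robot touches nothing.
It fails at once if the door slams: it closes faster than 1.8 rad/s within 0.5 rad of shut (value of joint door below 0.5 rad and velocity of joint door below -1.8 rad/s).
It fails at once if the long bar is dropped in: faster than 0.4 m/s within 30 mm of its seat (distance between long_bar and bar_seat below 0.03 m and linear speed of long_bar above 0.4 m/s).
It fails at once if another loose thing is moved more than 30 mm (distance of any of short_bar, terminal_strip, sensor_housing, bracket, varistor, screwdriver from where it was at the start of the episode above 0.03 m).
It also fails if it takes over 58 s, if anything falls off the work surface, if the arm or the gripper's body presses on something with over 40 N, if the wrist force passes 120 N, or if a joint passes its speed limit or range.

ROBOT

A 6-joint arm with a two-finger parallel gripper is mounted at the origin on the work surface. World frame = base frame: x ahead of the robot, y to its left, z up, the work surface at z = 0. Lengths are in mm, angles in rad, forces in N, time in s.
With the tool pointing down it reaches from about 325 to 775 mm from the base axis. Payload 5.5 kg.
Tool frame: the origin (TCP) lies midway between the tips of the shut fingers; the grasp point (between the pads) lies 19 mm behind it; z points along the fingers, y is the line along which they close (so a half turn about z gives the same grasp; the last joint's range is limited). The gripper opens to 85 mm and grips with 20 to 120 N. Pads are 22 mm wide; open, the fingers measure 114 mm over their backs; the gripper's body (76 mm by 85 mm) begins 54 mm behind the grasp point. The pads swing forward as they close: fully open they stand 13 mm farther back than shut.
Start: joints at [1.263, 0.091, 1.231, -0, 1.82, -0.057], TCP at [148.911, 581.242, 231.275] pointing down, gripper open.
Joint ranges: [-2.87, 2.87], [-0.86, 2.18], [0.17, 2.46], [-1.51, 4.65], [0.06, 2.69], [-2.65, 2.65]. Speed limits (rad/s): [2.57, 2.57, 3.01, 3.14, 3.14, 3.14].

INTERFACE

Orientations are given as a rotation vector (axis times angle).
In Python, from bench import bot gives the robot as it stands. The module is installed in compiled form; this text tells all that it offers.
- The arm moves only by the tool jog_arm, never from a script. Its argument "plan" is one flat list of numbers, 7 for each row, row after row: the closure, from -1 (fully open) to 1 (shut), then the shift along the tool's x, y, z in cm, then the turn, a rotation vector about the tool's x, y, z in rad. A call has 1 to 8 rows; each row is the pose to reach, as a shift and turn from the pose commanded when the call began, along the tool's axes at that moment; what a row does not reach only later rows make up. A row lasts 1/10 s, in which the tool goes at most 50 mm and 8.59 degrees, less where a joint would pass 70% of its speed; a pose out of reach is approached as far as the arm can. A call with a gripper value outside its range is refused whole. The fingers move at their own pace and stop on an object; "grip_force" is the grip in N (left out, the last holds). Time passes only in rows, so rows that repeat a pose let the fingers close. It gives the time, the measured TCP pose, the force, the opening and the grip force at its end, in the units of the state.
- bot.sense(): the state, without advancing time (a new reading comes with each control period).
- bot.camera(name): name is "scene" or "side" or "wrist"; returns a dict with "image" (384x512x3 uint8, red, green, blue), "z_map" (384x512 float32, mm along the optical axis (not along the pixel's ray), 0 where there is no reading), "camera_matrix" (3x3 intrinsics, pixels), "xyz" and "attitude" of the camera in the world. Camera axes: x right, y down, z forward; pixel columns grow to the right and rows downward; lengths in mm; the calibration is good to about 2 mm. A picture is of the moment at which its call begins.
- bot.finish_job(): hands the job in; it is judged then, once.
The state is a dict: "time": time; "joint_pos": joint angles; "joint_velocities": joint speeds; "joint_efforts": joint torques, N m; "eef_pos": TCP position; "orientation": TCP orientation; "force": force on the tool from outside, world axes, zero at the start; "wrist_torque": the same for the moment, N m; "width": finger opening in mm; "grasp_force": force on a finger pad.
Only numpy, scipy, OpenCV 4.12 (cv2) and the standard library are available. Lean on these libraries where they do the work, as an engineer would, in place of code of your own. Each camera call takes 0.05 s, during which the arm holds its last target. There are 200 camera calls.

## Working session

There is one attempt and no reset: what is moved stays moved. The work goes in short steps, Python scripts to look and compute and a tool call to move; the robot and the scene stay as the last step left them, time stands still between calls to the robot, and variables do not carry over. Pictures are saved under pics/ and viewed, at most 10 in all, crops included, and the job is handed in when it is done.

Besides the shell and the picture viewer there is one more tool, called after "Call:" by a JSON object that holds its "method" and its "body", one argument or row to a line. jog_arm: Moves the arm, as the interface text tells. Its arguments: {"type":"object","properties":{"plan":{"type":"array","items":{"type":"number"}},"grip_force":{"type":"number"}},"required":["plan"]}

```bash
mkdir -p pics; python3 - <<'E'
from bench import bot
import cv2,pickle
s=bot.sense();print(s)
for n in ["scene","side"]:
    c=bot.camera(n);pickle.dump(c,open(n+".pkl","wb"))
    print(n,c["xyz"],c["attitude"],c["camera_matrix"])
    cv2.imwrite(f"pics/{n}0.png",cv2.resize(c["image"][:,:,::-1],(800,600),interpolation=cv2.INTER_CUBIC))
E
```

```text
{'time': 0.0, 'joint_pos': array([ 1.26329046e+00,  9.18755805e-02,  1.23189860e+00, -3.14616273e-05,
        1.81978425e+00, -5.66943088e-02]), 'joint_velocities': array([ 0.00025128,  0.00138499, -0.00158678,  0.0004453 ,  0.0001537 ,
       -0.00238647]), 'joint_efforts': array([-4.49392383e-04, -4.58718109e+01, -4.18037224e+01, -1.19071537e-04,
        1.11474650e-02, -7.61455368e-06]), 'eef_pos': array([148.83753177, 580.95668874, 230.13366828]), 'orientation': array([-3.92913122e-01, -3.11659529e+00,  3.04513795e-03]), 'force': array([ 0.70214488, -0.54153122,  0.82010379]), 'wrist_torque': array([ 0.01862354, -0.01355216, -0.04734247]), 'grasp_force': 0.0, 'width': 85.23768949192353}
scene [1297.49997558  999.14652884  996.75769038] [-0.85533894 -2.4226458   1.24519106] [[465.74488809   0.         251.90833711]
 [  0.         465.74488809 194.70289529]
 [  0.           0.           1.        ]]
side [ 363.18510556 -613.89441876  776.6218625 ] [-2.40531997  0.29027983 -0.10135057] [[347.9513332    0.         248.40371927]
 [  0.         347.9513332  193.52125739]
 [  0.           0.           1.        ]]
```

View pics/scene0.png

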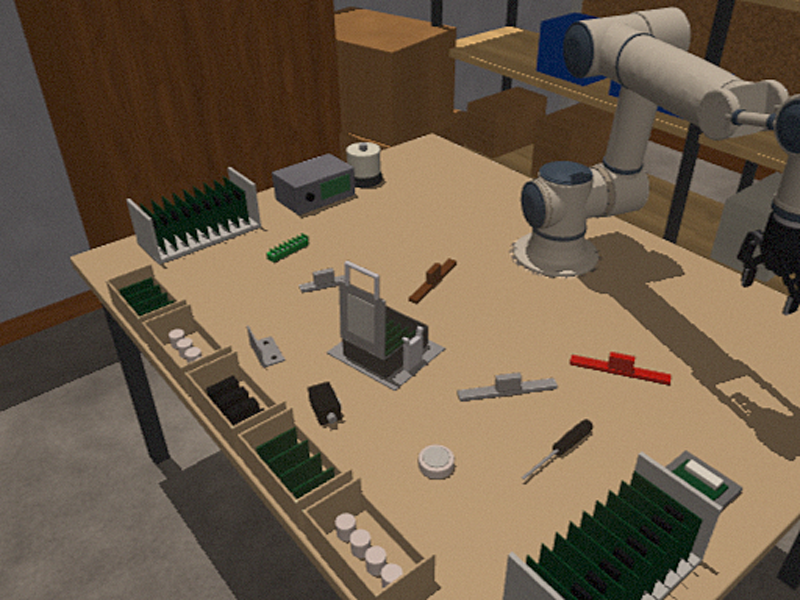

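View pics/side0.png

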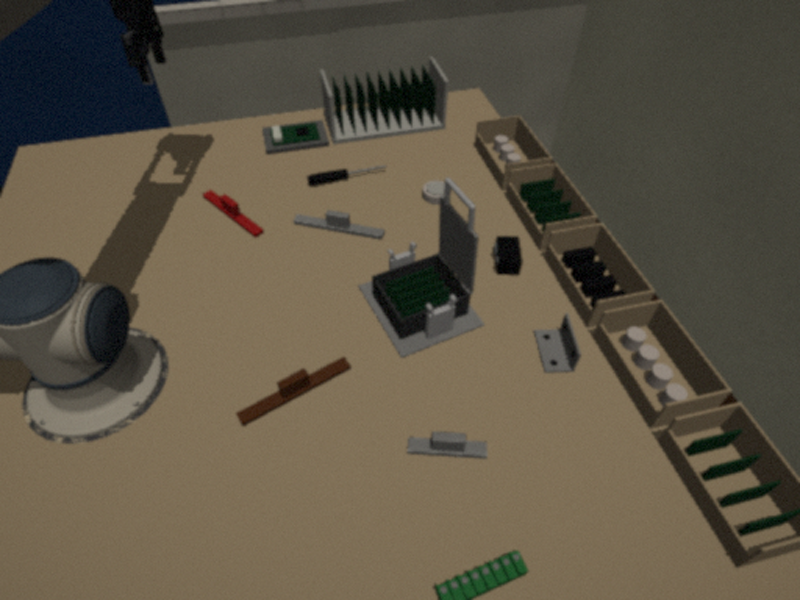

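The bars that could be mistaken for each other, in 800x600 pixels:
- Grey bar A: scene (508,387), side (338,222). It looks longer.
- Grey bar B: scene (323,280), side (447,443). It looks shorter.
- Brown bar: scene (433,280). Not meant.
- Red bar: scene (620,368). Not meant.

I choose A. The door stands upright, with its handle at scene (363,272) and side (459,192).

```bash
cat > h.py <<'E'
import numpy as np,pickle,cv2
from scipy.spatial.transform import Rotation as R
def load(n): return pickle.load(open(n+".pkl","rb"))
def cloud(c):
    K=c["camera_matrix"];z=c["z_map"];v,u=np.mgrid[:z.shape[0],:z.shape[1]]
    p=np.stack([(u-K[0,2])/K[0,0]*z,(v-K[1,2])/K[1,1]*z,z],-1)
    return p@R.from_rotvec(c["attitude"]).as_matrix().T+c["xyz"]
def ray(c,u,v):
    K=c["camera_matrix"];d=R.from_rotvec(c["attitude"]).apply([(u-K[0,2])/K[0,0],(v-K[1,2])/K[1,1],1.]);return np.array(c["xyz"]),d/np.linalg.norm(d)
def tri(a,b):
    (p,d),(q,e)=ray(*a),ray(*b);s=np.linalg.lstsq(np.stack([d,-e],1),q-p,rcond=None)[0]
    x,y=p+s[0]*d,q+s[1]*e;return (x+y)/2,np.linalg.norm(x-y)
def proj(c,P):
    q=R.from_rotvec(c["attitude"]).inv().apply(np.atleast_2d(P)-c["xyz"])@c["camera_matrix"].T;return q[:,:2]/q[:,2:]
def onplane(c,u,v,z):
    p,d=ray(c,u,v);return p+d*(z-p[2])/d[2]
E
python3 - <<'E'
from h import *
a,b=load("scene"),load("side")
def cr(c,u,v,w,h,s): return cv2.resize(c["image"][v:v+h,u:u+w,::-1],None,fx=s,fy=s,interpolation=cv2.INTER_CUBIC)
top=np.hstack([cr(a,208,165,80,80,5),cr(b,225,113,100,100,4)])
bot=np.hstack([cr(a,285,228,80,40,5),cr(b,178,125,80,40,5)])
cv2.imwrite("pics/crops.png",np.clip(np.vstack([top,bot])*1.4,0,255).astype(np.uint8))
np.set_printoptions(precision=1,suppress=True)
A=cloud(a);B=cloud(b)
for n,C,(u0,u1,v0,v1) in [("barA sc",A,(290,360,234,260)),("barA side",B,(184,250,130,156)),("barB sc",A,(190,220,168,190)),("barB side",B,(258,314,272,296))]:
    P=C[v0:v1,u0:u1].reshape(-1,3);
    for lo,hi in[(5,20),(33,50)]:
        Q=P[(P[:,2]>lo)&(P[:,2]<hi)]
        r=cv2.minAreaRect(Q[:,:2].astype(np.float32));print(n,len(Q),r,np.median(Q[:,2]))
for n,C,(u0,u1,v0,v1) in [("sc",A,(208,288,160,245)),("side",B,(225,315,113,225))]:
    P=C[v0:v1,u0:u1].reshape(-1,3)
    Q=P[P[:,2]>110];print(n,"door",len(Q),Q.min(0),Q.max(0),Q.mean(0)); 
    w,V=np.linalg.eigh(np.cov(Q.T));print(w,V[:,0])
    Q=P[P[:,2]>Q[:,2].max()-12];print("top",Q.mean(0),Q.min(0),Q.max(0))
    Q=P[(P[:,2]>2)&(P[:,2]<10)];print("base",cv2.minAreaRect(Q[:,:2].astype(np.float32)))
E
```

```text
barA sc 461 ((452.9095764160156, 280.35137939453125), (114.1470947265625, 227.49911499023438), 52.0443115234375) 10.48300404485758
barA sc 89 ((468.9570007324219, 287.6379089355469), (20.353931427001953, 48.980186462402344), 66.13407897949219) 41.043286016115076
barA side 324 ((456.290771484375, 266.1811218261719), (69.44872283935547, 198.48318481445312), 62.750789642333984) 10.773345007023124
barA side 78 ((464.712158203125, 282.6417541503906), (18.756214141845703, 49.82714080810547), 64.5923080444336) 40.21382900534633
barB sc 148 ((529.410400390625, -283.61932373046875), (138.31436157226562, 107.00667572021484), 57.579105377197266) 9.969109725364717
barB sc 53 ((537.5888671875, -257.38299560546875), (23.67950439453125, 49.814292907714844), 68.55607604980469) 40.90171085143675
barB side 398 ((535.7753295898438, -262.3726501464844), (26.01239585876465, 119.79965209960938), 72.61490631103516) 10.77761585936571
barB side 167 ((534.8539428710938, -262.402587890625), (16.5084228515625, 48.736392974853516), 71.30752563476562) 41.27309191614768
sc door 909 [624.2 -13.  110.2] [1297.5  999.1  996.8] [663.1  79.2 195.1]
[  480.4  1273.3 60942.3] [-0.9  0.3  0.3]
top [1297.5  999.1  996.8] [1297.5  999.1  996.8] [1297.5  999.1  996.8]
base ((486.3786315917969, -89.38894653320312), (514.1688842773438, 320.28173828125), 50.06889724731445)
side door 885 [ 363.2 -613.9  110. ] [656.9 103.3 776.6] [625.8   8.6 201.4]
[  211.1  1305.1 38450.4] [-1.   0.1 -0.3]
top [ 363.2 -613.9  776.6] [ 363.2 -613.9  776.6] [ 363.2 -613.9  776.6]
base ((625.0974731445312, 168.82904052734375), (514.302490234375, 326.4731750488281), 75.9159927368164)
```

View pics/crops.png

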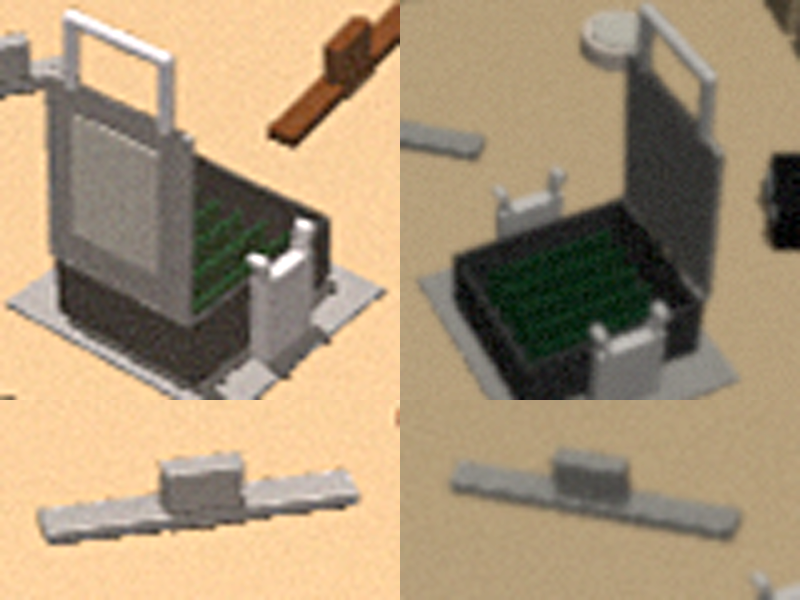

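The crop confirms bar A is the long one: grip block on its middle, plain grey. The pull bar's ends sit at crop (70,18) and (168,62) in scene, and (711,77) and (648,14) in side. The +y hook tips are at (258,262) and (304,228) in scene, and (556,177) and (500,195) in side.

```bash
python3 - <<'E'
from h import *
np.set_printoptions(precision=1,suppress=True)
a,b=load("scene"),load("side")
S=lambda x,y:(a,208+(x+.5)/5-.5,165+(y+.5)/5-.5)
D=lambda x,y:(b,225+(x-400+.5)/4-.5,113+(y+.5)/4-.5)
for n,s,d in [("h-y",(70,18),(711,77)),("h+y",(168,62),(648,14)),("doorbot+y/…",(190,140),(632,60)),("hook far",(258,262),(556,177)),("hook near",(304,228),(500,195))]:
    print(n,*tri(S(*s),D(*d)))
A=cloud(a);B=cloud(b)
for n,C,c in [("sc",A,a),("side",B,b)]:
    P=C[c["z_map"]>0].reshape(-1,3)
    Q=P[(np.hypot(P[:,0]-462,P[:,1]-280)<112)&(P[:,2]>7)&(P[:,2]<25)]
    r=cv2.minAreaRect(Q[:,:2].astype(np.float32));m=Q.mean(0);w,V=np.linalg.eigh(np.cov(Q[:,:2].T));print(n,"bar",len(Q),r,m,np.degrees(np.arctan2(V[1,1],V[0,1])))
    Q=P[(np.hypot(P[:,0]-464,P[:,1]-284)<40)&(P[:,2]>37)&(P[:,2]<46)];w,V=np.linalg.eigh(np.cov(Q[:,:2].T));print("block",len(Q),Q.mean(0),np.degrees(np.arctan2(V[1,1],V[0,1])))
    Q=P[(np.hypot(P[:,0]-640,P[:,1]-45)<90)&(P[:,2]>75)&(P[:,2]<160)]
    for i in range(3):
        m=Q.mean(0);n_=np.linalg.svd(Q-m,full_matrices=False)[2][2];Q=Q[abs((Q-m)@n_)<6/(i+1)+2]
    print("doorplane",len(Q),m,n_,np.ptp(Q,axis=0))
    Q=P[(np.hypot(P[:,0]-640,P[:,1]-45)<90)&(P[:,2]>205)]
    if len(Q): w,V=np.linalg.eigh(np.cov(Q[:,:2].T));print("handle",len(Q),Q.mean(0),Q.min(0),Q.max(0),V[:,1])
    Q=P[(np.hypot(P[:,0]-580,P[:,1]-45)<150)&(P[:,2]>68)&(P[:,2]<90)]
    # hooks
    for p in Q[::4]:
        pass
    np.save(n+"_pts.npy",P)
    Q=P[(np.hypot(P[:,0]-580,P[:,1]-45)<140)&(P[:,2]>3)&(P[:,2]<20)]
    print("base",cv2.minAreaRect(Q[:,:2].astype(np.float32)))
E
```

```text
h-y [644.7   8.  240.3] 1.9486055708255545
h+y [627.4  81.1 238.2] 3.7278512979693277
doorbot+y/… [625.1  97.2 189.8] 3.8294806272962147
hook far [580.4 108.6  82. ] 0.7015398780367572
hook near [535.9 100.3  81.9] 0.24971752817701495
sc bar 394 ((461.39178466796875, 273.23358154296875), (139.09173583984375, 209.49008178710938), 89.5731201171875) [468.8 288.4  12.1] 152.29834012852956
block 73 [468.2 288.3  41.6] 152.47166313345747
doorplane 597 [646.2  50.5 118.4] [-1.  -0.2 -0.1] [ 32.6 120.8  84.6]
handle 143 [639.4  48.3 234.1] [624.3   5.1 205. ] [650.8  90.4 248.7] [-0.2  1. ]
base ((585.9364013671875, 58.79676818847656), (244.53419494628906, 276.41851806640625), 69.4943618774414)
side bar 308 ((465.4775390625, 283.5984191894531), (27.635583877563477, 198.6593780517578), 61.421295166015625) [465.1 281.1  11.8] 151.68017279946704
block 59 [465.5 282.9  40.9] 153.18798951789805
doorplane 537 [641.   38.7 119.2] [1.  0.2 0.1] [ 31.8 116.8  84.9]
handle 177 [635.4  36.8 234.4] [623.8   0.1 205.3] [649.3  85.5 248.1] [-0.2  1. ]
base ((569.3599853515625, 37.78096008300781), (246.5744171142578, 266.58660888671875), 26.733686447143555)
```

```bash
cat >> h.py <<'E'
def down(psi):
    "tool pointing down, tool y along world angle psi"
    y=np.array([np.cos(psi),np.sin(psi),0]);z=np.array([0,0,-1.]);return R.from_matrix(np.stack([np.cross(y,z),y,z],1))
def move(s,P,Rt):
    R0=R.from_rotvec(s["orientation"]);return (R0.inv().apply(np.array(P)-s["eef_pos"])/10).round(2),(R0.inv()*Rt).as_rotvec().round(3)
E
python3 - <<'E'
from h import *
from bench import bot
s=bot.sense();R0=R.from_rotvec(s["orientation"]);print(R0.as_matrix().round(3))
for psi in (.233,.233+np.pi): print(move(s,[600,36,330],down(psi)))
for n in("sc","side"):
    P=np.load(n+"_pts.npy")
    Q=P[(np.hypot(P[:,0]-640,P[:,1]-45)<90)&(P[:,2]>75)&(P[:,2]<160)]
    for i in range(6):
        m=Q.mean(0);n_=np.linalg.svd(Q-m,full_matrices=False)[2][2];Q=Q[abs((Q-m)@n_)<(6 if i<2 else 3)]
    print(m,n_.round(4),len(Q))
E
```

```text
[[-0.969  0.248 -0.001]
 [ 0.248  0.969 -0.002]
 [ 0.    -0.002 -1.   ]]
(array([-57.23, -41.61,  -9.91]), array([-2.000e-03,  1.000e-03,  1.087e+00]))
(array([-57.23, -41.61,  -9.91]), array([-1.000e-03, -2.000e-03, -2.055e+00]))
[646.34636402  49.15733494 119.47465707] [-0.9774 -0.2055 -0.0498] 523
[640.87049639  37.66901801 123.328137  ] [0.9767 0.2081 0.0523] 473
```

Call:
{"method": "jog_arm", "body": {
  "plan": [-1,-28,-21,-10,0,0,1.11,-1,-28,-21,-10,0,0,1.11,-1,-28,-21,-10,0,0,1.11,-1,-28,-21,-10,0,0,1.11,-1,-28,-21,-10,0,0,1.11,-1,-28,-21,-10,0,0,1.11,-1,-28,-21,-10,0,0,1.11,-1,-28,-21,-10,0,0,1.11]
}}

```text
time: 0.9
eef_pos: [370.3, 305.1, 332.8]
orientation: [1.987, 2.431, 0.002]
force: [-0.6, 0.2, -0.0]
width: 85.5
grasp_force: 0.0
```

```bash
python3 - <<'E'
from h import *
from bench import bot
s=bot.sense();print(s["eef_pos"],s["joint_pos"])
print(move(s,[590,36,330],down(.21)))
E
```

```text
[370.34318428 305.12576877 332.75376637] [ 6.19174761e-01 -1.85258998e-01  1.31639973e+00 -1.46502553e-03
  2.00845589e+00  4.18312664e-01]
(array([-30.74,  16.17,   0.33]), array([ 0.002,  0.   , -0.01 ]))
```

Call:
{"method": "jog_arm", "body": {
  "plan": [-1,-30.7,16.2,0,0,0,0,-1,-30.7,16.2,0,0,0,0,-1,-30.7,16.2,0,0,0,0,-1,-30.7,16.2,0,0,0,0,-1,-30.7,16.2,0,0,0,0,-1,-30.7,16.2,0,0,0,0,-1,-30.7,16.2,0,0,0,0,-1,-30.7,16.2,0,0,0,0]
}}

```text
time: 1.7
eef_pos: [592.9, 37.0, 327.5]
orientation: [-1.982, -2.434, 0.007]
force: [-0.8, 0.1, -0.7]
width: 85.1
grasp_force: 0.0
```

```bash
python3 - <<'E'
from h import *
from bench import bot
s=bot.sense();print(s["eef_pos"],s["orientation"],s["joint_velocities"].round(3))
c=bot.camera("wrist");pickle.dump(c,open("w1.pkl","wb"));print(c["xyz"],c["attitude"],c["camera_matrix"])
cv2.imwrite("pics/w1.png",np.clip(cv2.resize(c["image"][:,:,::-1],(800,600),interpolation=cv2.INTER_CUBIC)*1.3,0,255).astype(np.uint8))
E
```

```text
[592.88291066  37.0357433  327.5448315 ] [-1.98226528 -2.43374611  0.00672389] [ 0.071 -0.06   0.039  0.043  0.031  0.055]
[578.33495415 113.41845474 470.44013047] [2.81643758 0.28988408 0.0379212 ] [[274.89120507   0.         254.12299608]
 [  0.         274.89120507 190.21747572]
 [  0.           0.           1.        ]]
```

View pics/w1.png

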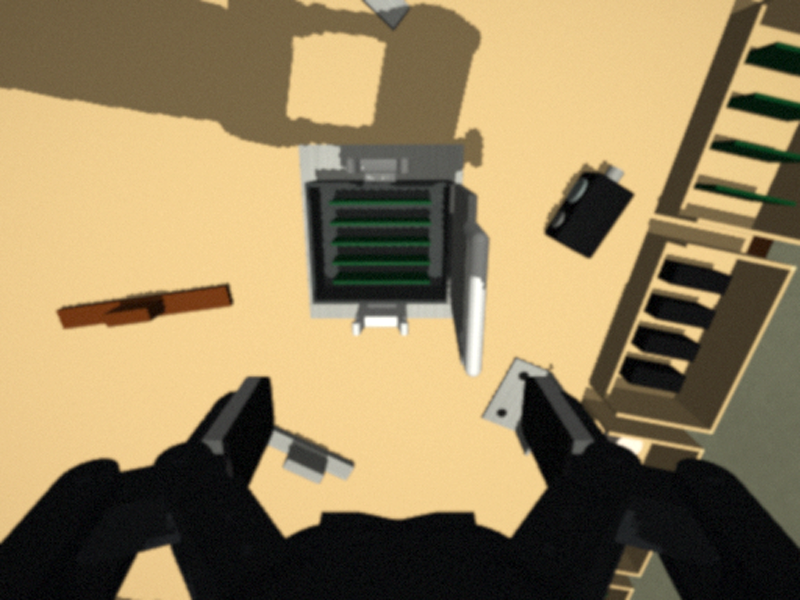

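```bash
python3 - <<'E'
from h import *
c=load("w1")
cv2.imwrite("pics/w1c.png",np.clip(cv2.resize(c["image"][90:240,185:325,::-1],None,fx=4,fy=4,interpolation=cv2.INTER_CUBIC)*1.3,0,255).astype(np.uint8))
E
```

```text
(no output)
```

View pics/w1c.png

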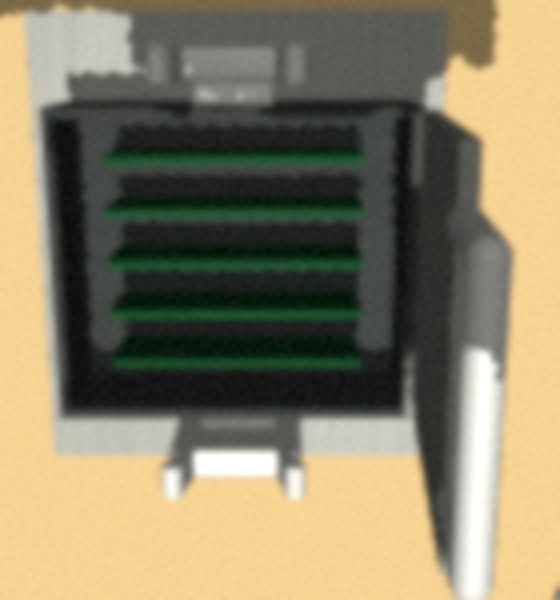

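```bash
cat > fit.py <<'E'
from h import *
from scipy.optimize import least_squares
np.set_printoptions(precision=2,suppress=True)
a,b,w=load("scene"),load("side"),load("w1")
S=lambda x,y:(a,208+(x+.5)/5-.5,165+(y+.5)/5-.5)
D=lambda x,y:(b,225+(x-400+.5)/4-.5,113+(y+.5)/4-.5)
W=lambda x,y:(w,185+(x+.5)/4-.5,90+(y+.5)/4-.5)
def H(y): return lambda t:[70-185*np.cos(t)+3*np.sin(t),y,55+185*np.sin(t)+3*np.cos(t)]
F=lambda *p:(lambda t:list(p))
obs=[(F(22,75,83),S(258,262)),(F(-22,75,83),S(304,228)),(F(22,75,83),D(556,177)),(F(-22,75,83),D(500,195)),
(F(-22,-75,83),D(600,330)),(F(22,-75,83),D(660,312)),
(F(-70,60,55),D(456,258)),
(F(-22,-75,85),W(173,481)),(F(22,-75,85),W(294,480)),(F(-22,75,85),W(158,62)),(F(22,75,85),W(295,62)),
(F(-70,-60,55),W(62,414)),(F(-70,60,55),W(43,105)),
(H(-36),S(70,18)),(H(36),S(168,62)),(H(-36),D(711,77)),(H(36),D(648,14))]
if __name__=="__main__":
    def res(q):
        out=[]
        for f,(c,u,v) in obs:
            p=np.array(f(q[3]));P=R.from_euler("z",q[2]).apply(p)+[q[0],q[1],0]
            out.append((proj(c,P)[0]-[u,v]))
        return np.array(out).ravel()
    r=least_squares(res,[570,30,.21,1.52],loss="soft_l1")
    print(r.x);print(np.c_[res(r.x).reshape(-1,2)])
    J=r.jac;print(np.sqrt(np.diag(np.linalg.inv(J.T@J))))
    Rb=R.from_euler("z",r.x[2])
    for t in (r.x[3],1.52,0): print(t,Rb.apply(H(0)(t))+[*r.x[:2],0])
E
python3 fit.py
```

```text
[575.79  31.89   0.21   1.51]
[[-0.    0.08]
 [-0.54  0.14]
 [ 0.47 -0.55]
 [ 0.95 -0.53]
 [ 0.71  0.98]
 [ 0.21  0.05]
 [-0.74 -0.98]
 [ 0.56 -0.47]
 [-0.51 -0.27]
 [ 0.68  0.14]
 [-0.75  0.01]
 [-0.29  0.58]
 [-0.82  0.01]
 [ 0.21  0.28]
 [-1.3  -0.29]
 [-0.96 -0.27]
 [ 0.07 -0.57]]
[0.66 0.59 0.01 0.01]
1.5108483552563017 [636.36  44.69 239.85]
1.52 [638.02  45.04 239.91]
0 [463.27   8.13  58.  ]
```

```bash
python3 - <<'E'
from h import *
from bench import bot
s=bot.sense();print(s["eef_pos"],s["joint_velocities"].round(3))
print(move(s,[636.4,44.7,222],down(.21)))
E
```

```text
[591.58928347  39.31244685 328.54069582] [ 0.056 -0.055  0.016  0.021  0.014  0.016]
(array([-0.4 ,  4.54, 10.63]), array([-0.004, -0.001, -0.004]))
```

Call:
{"method": "jog_arm", "body": {
  "plan": [-1,-0.4,4.6,0,0,0,0,-1,-0.4,4.6,3,0,0,0,-1,-0.4,4.6,6,0,0,0,-1,-0.4,4.6,6,0,0,0,-1,-0.4,4.6,6,0,0,0,-1,-0.4,4.6,6,0,0,0]
}}

```text
time: 2.35
eef_pos: [636.2, 48.1, 274.8]
orientation: [1.973, 2.44, 0.005]
force: [-0.2, 0.3, 0.1]
width: 85.4
grasp_force: 0.0
```

```bash
python3 - <<'E'
from h import *
from bench import bot
s=bot.sense();print(s["eef_pos"],s["joint_velocities"].round(3),s["force"])
print(move(s,[636.4,44.7,222],down(.21)))
E
```

```text
[636.22407357  48.12242587 274.78136801] [-0.004 -0.007 -0.013 -0.003 -0.007 -0.001] [-0.2103616   0.31784637  0.08120742]
(array([-0.33, -0.08,  5.28]), array([0.005, 0.001, 0.001]))
```

Call:
{"method": "jog_arm", "body": {
  "plan": [-1,-0.3,-0.1,2.6,0,0,0,-1,-0.3,-0.1,5.2,0,0,0,0.3,-0.3,-0.1,5.2,0,0,0,1,-0.3,-0.1,5.2,0,0,0,1,-0.3,-0.1,5.2,0,0,0,1,-0.3,-0.1,5.2,0,0,0,1,-0.3,-0.1,5.2,0,0,0,1,-0.3,-0.1,5.2,0,0,0],
  "grip_force": 25
}}

```text
time: 3.15
eef_pos: [636.3, 44.4, 220.7]
orientation: [1.975, 2.441, 0.002]
force: [0.2, 0.1, 3.5]
width: 8.8
grasp_force: 24.4
```

```bash
python3 - <<'E'
from h import *
from bench import bot
s=bot.sense();print(s["eef_pos"],s["orientation"],s["joint_velocities"].round(3),s["force"],s["width"],s["grasp_force"])
c=bot.camera("side");cv2.imwrite("pics/s2.png",np.clip(cv2.resize(c["image"][80:230,190:340,::-1],None,fx=4,fy=4,interpolation=cv2.INTER_CUBIC)*1.4,0,255).astype(np.uint8))
R0=R.from_rotvec(s["orientation"])
q=(575.79,31.89,.21);Rb=R.from_euler("z",q[2])
Hf=lambda t:Rb.apply([70-185*np.cos(t)+3*np.sin(t),0,55+185*np.sin(t)+3*np.cos(t)])
t0=1.51
for t in np.r_[np.arange(1.45,-.01,-.06),0]: print(round(t,2),(R0.inv().apply(Hf(t)-Hf(t0))/10).round(2))
E
```

```text
[636.34144168  44.39951054 220.73880167] [1.97536235e+00 2.44073350e+00 2.26797358e-03] [-0.002 -0.002  0.002 -0.002  0.     0.   ] [0.19560525 0.06561648 3.49884961] 8.761243422292775 24.406515061855316
1.45 [ 0.   -1.11  0.08]
1.39 [ 0.   -2.21  0.23]
1.33 [ 0.   -3.3   0.44]
1.27 [ 0.   -4.37  0.72]
1.21 [ 0.   -5.43  1.06]
1.15 [ 0.   -6.46  1.46]
1.09 [ 0.   -7.47  1.93]
1.03 [ 0.   -8.45  2.45]
0.97 [ 0.   -9.39  3.03]
0.91 [  0.   -10.3    3.67]
0.85 [  0.   -11.17   4.36]
0.79 [  0.   -11.99   5.11]
0.73 [  0.   -12.77   5.9 ]
0.67 [  0.   -13.5    6.73]
0.61 [  0.   -14.18   7.61]
0.55 [  0.   -14.81   8.53]
0.49 [  0.   -15.38   9.48]
0.43 [  0.   -15.89  10.46]
0.37 [  0.   -16.34  11.48]
0.31 [  0.   -16.73  12.52]
0.25 [  0.   -17.06  13.58]
0.19 [ 1.000e-02 -1.732e+01  1.466e+01]
0.13 [ 1.000e-02 -1.751e+01  1.575e+01]
0.07 [ 1.000e-02 -1.765e+01  1.685e+01]
0.01 [ 1.000e-02 -1.771e+01  1.796e+01]
0.0 [ 1.000e-02 -1.771e+01  1.815e+01]
```

Grip made, with the width at 8.8 mm and the force at 24 N. Next I lower the door along the arc.

Call:
{"method": "jog_arm", "body": {
  "plan": [1,0,-1.11,0.08,0,0,0,1,0,-2.21,0.23,0,0,0,1,0,-3.3,0.44,0,0,0,1,0,-4.37,0.72,0,0,0,1,0,-5.43,1.06,0,0,0,1,0,-6.46,1.46,0,0,0,1,0,-7.47,1.93,0,0,0,1,0,-8.45,2.45,0,0,0]
}}

```text
time: 4.0
eef_pos: [553.2, 26.9, 194.8]
orientation: [1.976, 2.442, 0.001]
force: [1.6, 2.5, -0.7]
width: 9.1
grasp_force: 25.4
```

Call:
{"method": "jog_arm", "body": {
  "plan": [1,0,-0.94,0.58,0,0,0,1,0,-1.85,1.22,0,0,0,1,0,-2.72,1.91,0,0,0,1,0,-3.54,2.66,0,0,0,1,0,-4.32,3.45,0,0,0,1,0,-5.05,4.28,0,0,0,1,0,-5.73,5.16,0,0,0,1,0,-6.36,6.08,0,0,0]
}}

```text
time: 4.8
eef_pos: [490.9, 13.7, 133.7]
orientation: [1.976, 2.442, 0.001]
force: [-0.7, 0.8, 0.8]
width: 8.5
grasp_force: 25.5
```

```bash
python3 - <<'E'
from h import *
from bench import bot
s=bot.sense();print(s["eef_pos"],s["force"],s["width"],s["grasp_force"])
q=(575.79,31.89,.21);p=R.from_euler("z",-q[2]).apply(s["eef_pos"]-[q[0],q[1],0]);print(p)
c=bot.camera("side");cv2.imwrite("pics/s3.png",np.clip(cv2.resize(c["image"][80:230,190:340,::-1],None,fx=4,fy=4,interpolation=cv2.INTER_CUBIC)*1.4,0,255).astype(np.uint8))
E
```

```text
[490.89766486  13.66964637 133.72051012] [-0.71679201  0.83562379  0.7512405 ] 8.543505756065082 25.49741417169571
[-8.68255413e+01 -1.23421450e-01  1.33720510e+02]
```

View pics/s3.png

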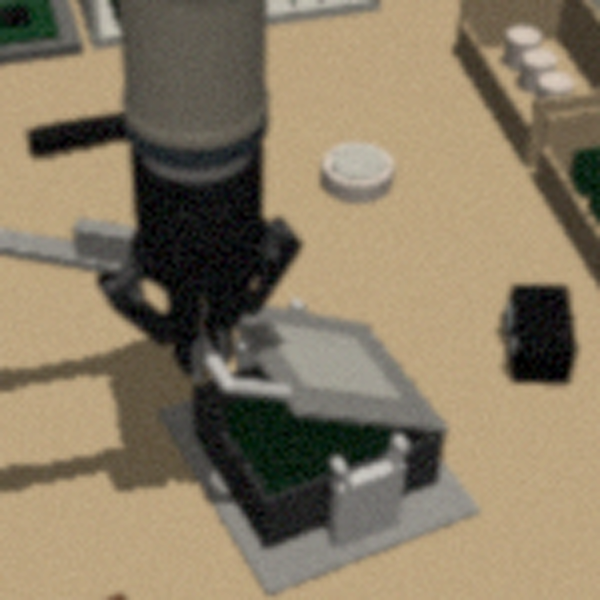

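The side view shows the door held about half shut, with the handle in the fingers at (205,370). Continuing.

Call:
{"method": "jog_arm", "body": {
  "plan": [1,0,-0.57,0.95,0,0,0,1,0,-1.08,1.93,0,0,0,1,0,-1.53,2.95,0,0,0,1,0,-1.92,3.99,0,0,0,1,0,-2.25,5.05,0,0,0,1,0,-2.51,6.13,0,0,0,1,0,-2.7,7.22,0,0,0,1,0,-2.8,7.9,0,0,0]
}}

```text
time: 5.65
eef_pos: [463.7, 7.8, 53.8]
orientation: [-1.976, -2.442, -0.001]
force: [3.6, 4.0, -0.8]
width: 9.1
grasp_force: 25.1
```

Call:
{"method": "jog_arm", "body": {
  "plan": [1,0,-0.04,0.4,0,0,0,1,0,-0.07,0.8,0,0,0,1,0,-0.1,1.2,0,0,0,1,0,-0.1,1.5,0,0,0,1,0,-0.1,1.8,0,0,0,1,0,-0.1,1.9,0,0,0,1,0,-0.1,1.9,0,0,0]
}}

```text
time: 6.35
eef_pos: [462.9, 7.5, 38.5]
orientation: [1.976, 2.442, 0.001]
force: [-5.4, 3.3, 13.7]
width: 8.7
grasp_force: 26.2
```

Call:
{"method": "jog_arm", "body": {
  "plan": [0.6,0,-0.1,0,0,0,0,0.2,0,-0.1,0,0,0,0,0.2,0,-0.1,0,0,0,0,0.2,0,-0.1,0,0,0,0,0.2,0,-0.1,-2,0,0,0,0.2,0,-0.1,-6,0,0,0,0.2,0,-0.1,-10,0,0,0,0.2,0,-0.1,-14,0,0,0]
}}

```text
time: 7.15
eef_pos: [461.4, 7.1, 177.0]
orientation: [-1.976, -2.441, 0.001]
force: [0.6, -0.6, 0.4]
width: 33.9
grasp_force: 0.0
```

```bash
python3 - <<'E'
from h import *
from bench import bot
s=bot.sense();print(s["eef_pos"],s["force"],s["width"])
print(move(s,[467,285,250],down(1.091)))
E
```

```text
[461.35612555   7.09138188 177.03358788] [ 0.58933153 -0.55560094  0.42925197] 33.90508988747719
(array([27.06,  6.33, -7.31]), array([-0.001, -0.   , -0.881]))
```

Call:
{"method": "jog_arm", "body": {
  "plan": [0.2,4,1,-5,0,0,-0.12,-0.5,9,2,-7.3,0,0,-0.26,-0.5,13.5,3.2,-7.3,0,0,-0.4,-0.5,18,4.2,-7.3,0,0,-0.54,-0.5,22.5,5.3,-7.3,0,0,-0.68,-0.5,27,6.3,-7.3,0,0,-0.82,-0.5,27,6.3,-7.3,0,0,-0.88,-0.5,27,6.3,-7.3,0,0,-0.88]
}}

```text
time: 7.95
eef_pos: [466.6, 285.8, 247.9]
orientation: [-0.743, -3.051, 0.003]
force: [0.0, 0.6, 0.1]
width: 64.2
grasp_force: 0.0
```

Call:
{"method": "jog_arm", "body": {
  "plan": [-0.5,0,0,0,0,0,0,-0.5,0,0,0,0,0,0,-0.5,0,0,0,0,0,0]
}}

```text
time: 8.25
eef_pos: [467.4, 283.4, 249.3]
orientation: [0.752, 3.05, 0.0]
force: [0.0, -0.1, 0.5]
width: 64.0
grasp_force: 0.0
```

```bash
python3 - <<'E'
from h import *
from bench import bot
np.set_printoptions(precision=2,suppress=True)
s=bot.sense();print(s["eef_pos"],s["orientation"],s["joint_velocities"].round(3),s["force"])
c=bot.camera("wrist");pickle.dump(c,open("w2.pkl","wb"))
cv2.imwrite("pics/w2.png",np.clip(cv2.resize(c["image"][:,:,::-1],(800,600),interpolation=cv2.INTER_CUBIC)*1.3,0,255).astype(np.uint8))
P=cloud(c)[c["z_map"]>0]
for lo,hi in((7,14),(37,46)):
    Q=P[(np.hypot(P[:,0]-467,P[:,1]-285)<112)&(P[:,2]>lo)&(P[:,2]<hi)]
    w,V=np.linalg.eigh(np.cov(Q[:,:2].T));print(len(Q),np.median(Q[:,2]),cv2.minAreaRect(Q[:,:2].astype(np.float32)),np.arctan2(V[1,1],V[0,1]))
c=bot.camera("side");P=cloud(c)
Q=P[(np.hypot(P[:,:,0]-590,P[:,:,1]-35)<45)];print("lid",np.percentile(Q[:,2],[5,50,95]))
E
```

```text
[467.41 283.39 249.29] [0.75 3.05 0.  ] [ 0.    0.   -0.    0.01 -0.   -0.  ] [ 0.01 -0.09  0.51]
1922 10.535951040745289 ((466.8643798828125, 285.6029052734375), (23.98089027404785, 199.10218811035156), 61.2890625) 2.640488240686172
455 41.420062861698966 ((466.6993408203125, 286.2422790527344), (15.402510643005371, 48.82916259765625), 62.08611297607422) 2.6511007132804423
lid [60.42 62.97 65.31]
```

View pics/w2.png

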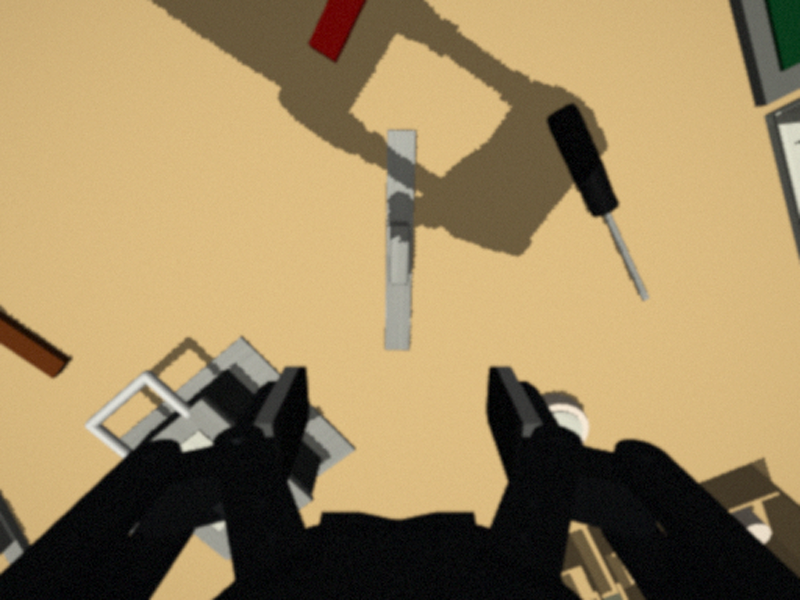

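The wrist picture shows the bar upright at (400,240), its block at (400,255), and the door lying shut at lower left. The measured length is 199 mm, and the depth over the lid reads about 62 mm, which agrees with the door being shut.

```bash
python3 - <<'E'
from h import *
from bench import bot
s=bot.sense()
print(move(s,[466.8,286,13],down(1.074)))
E
```

```text
(array([ 0.17,  0.18, 23.63]), array([0.   , 0.   , 0.014]))
```

Call:
{"method": "jog_arm", "body": {
  "plan": [-0.5,0.2,0.2,5,0,0,0.014,-0.5,0.2,0.2,10,0,0,0.014,-0.5,0.2,0.2,14,0,0,0.014,-0.5,0.2,0.2,17,0,0,0.014,-0.5,0.2,0.2,19,0,0,0.014,-0.5,0.2,0.2,20,0,0,0.014,-0.5,0.2,0.2,20,0,0,0.014]
}}

```text
time: 9.05
eef_pos: [465.6, 286.5, 47.7]
orientation: [-0.77, -3.044, 0.003]
force: [-0.6, 0.3, 0.1]
width: 64.0
grasp_force: 0.0
```

```bash
python3 - <<'E'
from h import *
from bench import bot
s=bot.sense();print(s["force"],s["eef_pos"])
print(move(s,[466.8,286,13],down(1.074)))
E
```

```text
[-0.59202302  0.27572278  0.14675573] [465.62528025 286.46420017  47.68650826]
(array([-0.13,  0.02,  3.47]), array([-0.002, -0.001,  0.001]))
```

Call:
{"method": "jog_arm", "body": {
  "plan": [-0.5,-0.1,0,1.8,0,0,0,-0.5,-0.1,0,3.4,0,0,0,-0.5,-0.1,0,3.4,0,0,0,1,-0.1,0,3.4,0,0,0,1,-0.1,0,3.4,0,0,0,1,-0.1,0,3.4,0,0,0,1,-0.1,0,3.4,0,0,0,1,-0.1,0,3.4,0,0,0],
  "grip_force": 70
}}

```text
time: 9.85
eef_pos: [467.7, 286.9, 16.2]
orientation: [0.769, 3.045, 0.002]
force: [-0.8, -0.3, 6.0]
width: 14.9
grasp_force: 72.3
```

Call:
{"method": "jog_arm", "body": {
  "plan": [1,0,0,0,0,0,0,1,0,0,0,0,0,0,1,0,0,-1,0,0,0,1,0,0,-2,0,0,0,1,0,0,-4,0,0,0,1,0,0,-6,0,0,0,1,0,0,-6,0,0,0,1,0,0,-6,0,0,0]
}}

```text
time: 10.65
eef_pos: [467.2, 286.7, 74.9]
orientation: [0.769, 3.046, 0.0]
force: [0.0, 0.5, -4.6]
width: 14.9
grasp_force: 71.2
```

```bash
python3 - <<'E'
from h import *
from bench import bot
np.set_printoptions(precision=2,suppress=True)
s=bot.sense();print(s["eef_pos"],s["orientation"],s["force"],s["wrist_torque"],s["width"],s["grasp_force"])
c=bot.camera("wrist");pickle.dump(c,open("w3.pkl","wb"));P=cloud(c)[c["z_map"]>0]
R0=R.from_rotvec(s["orientation"]);Q=R0.inv().apply(P-s["eef_pos"])
# bar in tool frame: bar top around z=+3, block top z=-28
for lo,hi in((-6,12),):
    q=Q[(abs(Q[:,0])<115)&(abs(Q[:,1])<20)&(Q[:,2]>lo)&(Q[:,2]<hi)]
    w,V=np.linalg.eigh(np.cov(q[:,:2].T));print(len(q),cv2.minAreaRect(q[:,:2].astype(np.float32)),V[:,1],np.polyfit(q[:,0],q[:,2],1),q.min(0),q.max(0))
print(move(s,[575.8,31.9,150],down(.21)))
E
```

```text
[467.16 286.73  74.91] [0.77 3.05 0.  ] [ 0.01  0.5  -4.58] [ 0.02 -0.   -0.02] 14.877101740197032 71.20830416679382
7862 ((13.795425415039062, -1.3668098449707031), (172.35955810546875, 30.3305606842041), 1.2656852006912231) [-1. -0.] [0.  5.5] [-72.46 -16.72  -5.96] [99.71 13.72  8.63]
(array([-21.66, -17.27,  -7.51]), array([0.  , 0.  , 0.87]))
```

Call:
{"method": "jog_arm", "body": {
  "plan": [1,0,0,-4,0,0,0,1,-2,-1.5,-7.5,0,0,0.1,1,-5.5,-4.5,-7.5,0,0,0.23,1,-9,-7.2,-7.5,0,0,0.36,1,-12.5,-10,-7.5,0,0,0.49,1,-16,-12.8,-7.5,0,0,0.62,1,-19.5,-15.5,-7.5,0,0,0.75,1,-21.7,-17.3,-7.5,0,0,0.87]
}}

```text
time: 11.5
eef_pos: [576.0, 28.3, 147.7]
orientation: [-1.989, -2.429, 0.004]
force: [0.8, 0.6, -3.7]
width: 14.7
grasp_force: 71.0
```

Call:
{"method": "jog_arm", "body": {
  "plan": [1,0,0,0,0,0,0,1,0,0,0,0,0,0,1,0,0,0,0,0,0,1,0,0,0,0,0,0]
}}

```text
time: 11.9
eef_pos: [575.5, 32.5, 149.5]
orientation: [-1.978, -2.44, 0.001]
force: [0.5, 0.0, -3.9]
width: 15.0
grasp_force: 71.0
```

```bash
python3 - <<'E'
from h import *
from bench import bot
np.set_printoptions(precision=2,suppress=True)
s=bot.sense();print(s["eef_pos"],s["orientation"],s["joint_velocities"].round(3),s["width"])
c=bot.camera("wrist");pickle.dump(c,open("w4.pkl","wb"))
cv2.imwrite("pics/w4.png",np.clip(cv2.resize(c["image"][:,:,::-1],(800,600),interpolation=cv2.INTER_CUBIC)*1.3,0,255).astype(np.uint8))
Rb=R.from_euler("z",.21);o=[575.8,31.9,0]
print("pred lips800",(proj(c,Rb.apply([[-22,75,85],[22,75,85],[-22,-75,85],[22,-75,85]])+o)+.5)*1.5625)
print("pred barends800",(proj(c,R.from_rotvec(s["orientation"]).apply([[100,0,6],[-100,0,6],[100,12,6],[100,-12,6]])+s["eef_pos"])+.5)*1.5625)
print(move(s,[575.8,31.9,110],down(.21)))
E
```

```text
[575.49  32.51 149.49] [-1.98 -2.44  0.  ] [ 0.   -0.   -0.01 -0.   -0.    0.  ] 14.96764485766069
pred lips800 [[349.46 167.81]
 [444.62 167.69]
 [358.85 443.23]
 [436.19 443.19]]
pred barends800 [[396.38  85.5 ]
 [396.59 568.73]
 [434.55  85.52]
 [358.21  85.48]]
(array([-0.07,  0.02,  3.95]), array([-0., -0., -0.]))
```

View pics/w4.png

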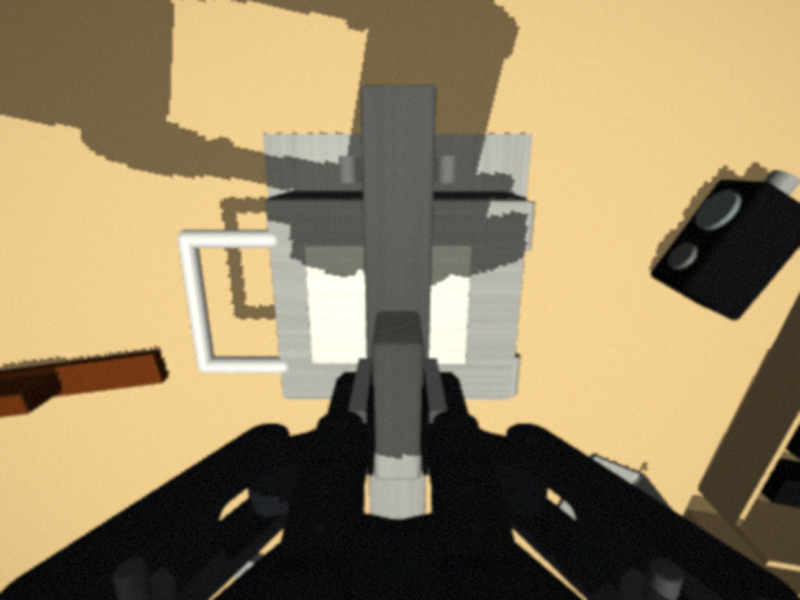

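The hook lips appear at (347,168) and (448,168), with midpoint 397.5, matching the model's 397. The bar hangs centred at about 399, so alignment is good to about 1 mm. Next I lower it.

Call:
{"method": "jog_arm", "body": {
  "plan": [1,-0.05,-0.03,1.5,0,0,0,1,-0.05,-0.03,3,0,0,0,1,-0.05,-0.03,4,0,0,0,1,-0.05,-0.03,4.5,0,0,0,1,-0.05,-0.03,5,0,0,0,1,-0.05,-0.03,5.5,0,0,0,1,-0.05,-0.03,5.8,0,0,0,1,-0.05,-0.03,5.8,0,0,0]
}}

```text
time: 12.75
eef_pos: [575.7, 30.8, 91.7]
orientation: [-1.981, -2.438, 0.0]
force: [-0.4, -0.5, -3.7]
width: 15.1
grasp_force: 71.1
```

```bash
python3 - <<'E'
from bench import bot
s=bot.sense();print(s["eef_pos"],s["force"],s["wrist_torque"],s["width"])
E
```

```text
[575.65220782  30.77417857  91.65387658] [-0.41422229 -0.5127674  -3.66646525] [-0.02600453 -0.00691037 -0.00757381] 15.055559777588295
```

No contact yet, so there are about 8.5 mm left to go.

Call:
{"method": "jog_arm", "body": {
  "plan": [1,0,0,0.2,0,0,0,1,0,0,0.4,0,0,0,1,0,0,0.55,0,0,0,1,0,0,0.65,0,0,0,1,0,0,0.75,0,0,0,1,0,0,0.82,0,0,0,1,0,0,0.82,0,0,0]
}}

```text
time: 13.45
eef_pos: [575.7, 30.9, 83.7]
orientation: [-1.981, -2.438, 0.0]
force: [0.8, -0.1, -4.1]
width: 14.6
grasp_force: 71.1
```

```bash
python3 - <<'E'
from bench import bot
s=bot.sense();print(s["eef_pos"],s["force"],s["wrist_torque"],s["width"])
E
```

```text
[575.69804695  30.86795614  83.65668653] [ 0.78704416 -0.07529306 -4.10905679] [ 0.03739022 -0.00558388  0.02816639] 14.560355202941833
```

Call:
{"method": "jog_arm", "body": {
  "plan": [1,0,0,0.06,0,0,0,1,0,0,0.12,0,0,0,1,0,0,0.18,0,0,0,1,0,0,0.2,0,0,0,1,0,0,0.2,0,0,0]
}}

```text
time: 13.95
eef_pos: [575.9, 30.8, 83.2]
orientation: [1.981, 2.438, 0.001]
force: [-4.6, 1.0, 5.9]
width: 14.6
grasp_force: 72.4
```

```bash
python3 - <<'E'
from bench import bot
s=bot.sense();print(s["eef_pos"],s["force"],s["wrist_torque"],s["width"])
E
```

```text
[575.87282138  30.83932203  83.19190901] [-4.57015546  1.00046852  5.93482748] [-0.01408397  0.79288951 -0.06725614] 14.552501274462145
```

The bar is seated, with the TCP at 83.2 mm and the force turned upward. Releasing and backing off.

Call:
{"method": "jog_arm", "body": {
  "plan": [0.5,0,0,0.1,0,0,0,0.2,0,0,0.1,0,0,0,0.1,0,0,0.1,0,0,0,0.1,0,0,0,0,0,0,0.1,0,0,-1,0,0,0,0.1,0,0,-4,0,0,0,0.1,0,0,-8,0,0,0,0.1,0,0,-12,0,0,0]
}}

```text
time: 14.75
eef_pos: [575.5, 30.8, 203.5]
orientation: [-1.981, -2.438, 0.0]
force: [0.4, -0.3, 0.5]
width: 38.4
grasp_force: 0.0
```

Call:
{"method": "jog_arm", "body": {
  "plan": [0.1,-2,0,-4,0,0,0,0.1,-5,0,-6,0,0,0,0.1,-7,0,-6,0,0,0,0.1,-7,0,-6,0,0,0,0.1,-7,0,-6,0,0,0]
}}

```text
time: 15.25
eef_pos: [590.0, -37.7, 261.9]
orientation: [-1.982, -2.437, -0.0]
force: [-0.6, 0.7, 0.2]
width: 38.5
grasp_force: 0.0
```

```bash
python3 - <<'E'
from h import *
from bench import bot
np.set_printoptions(precision=3,suppress=True)
s=bot.sense();print(s["eef_pos"],s["force"],s["width"])
Rb=R.from_euler("z",-.21);o=[575.8,31.9,0]
for n in("wrist","side","scene"):
    c=bot.camera(n);P=Rb.apply(cloud(c)[c["z_map"]>0]-o)
    q=P[(abs(P[:,0])<20)&(abs(P[:,1])<112)&(abs(P[:,1])>30)&(P[:,2]>71)&(P[:,2]<82)]
    if len(q)<30: print(n,len(q));continue
    w,V=np.linalg.eigh(np.cov(q[:,:2].T));print(n,len(q),cv2.minAreaRect(q[:,:2].astype(np.float32)),V[:,1],np.linalg.lstsq(np.c_[q[:,:2],np.ones(len(q))],q[:,2],rcond=None)[0])
    b=P[(abs(P[:,0])<25)&(abs(P[:,1])<40)&(P[:,2]>104)&(P[:,2]<114)];print(" block",len(b),b.mean(0) if len(b) else 0)
    if n=="side": cv2.imwrite("pics/s9.png",np.clip(cv2.resize(c["image"][110:230,200:340,::-1],None,fx=5,fy=5,interpolation=cv2.INTER_CUBIC)*1.4,0,255).astype(np.uint8))
E
```

```text
[589.986 -37.716 261.878] [-0.636  0.692  0.196] 38.455042466914286
wrist 2872 ((-0.046787261962890625, -1.2552566528320312), (199.50332641601562, 39.83723449707031), 89.9940414428711) [0.005 1.   ] [ 0.001 -0.001 77.405]
 block 757 [  0.906  -0.58  108.299]
side 371 ((-0.28115272521972656, -2.2467422485351562), (199.76466369628906, 39.538211822509766), 89.84976196289062) [0.002 1.   ] [ 0.028  0.001 77.196]
 block 89 [ -2.391  -3.681 108.478]
scene 234 ((-0.118560791015625, 2.1147842407226562), (200.55169677734375, 39.27152633666992), 89.86893463134766) [0.011 1.   ] [-0.01   0.001 77.56 ]
 block 61 [  2.273   2.316 108.365]
```

View pics/s9.png

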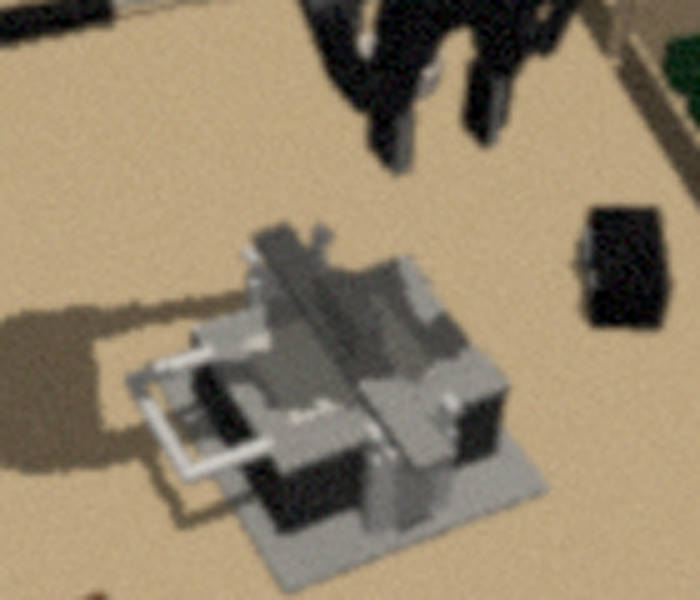

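The side view shows the bar lying between both pairs of lips, at (260,240) and (425,440), with the door shut and the gripper clear. In depth the bar is level with its top at about 77.4 mm, centred within about 2 mm and in line with the hooks.

```bash
python3 -c "
from bench import bot
print(bot.finish_job())"
```

```text
the job is handed in; nothing more can be done
None
```

The door is shut and the long bar lies level and centred within about 2 mm in both hooks, block up, with the gripper clear; I handed the job in at about 15 s, and no verdict came back.

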